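# Check a new prism in the laser beam

## Task

A new glass prism has come in the small carton, and it is to be tried in the laser on the rail. Swing both carton flaps right back so that they lean well outwards, take the prism out by its two frosted end faces without a finger touching the polished glass, and hold it in the air in the beam straight above the target mark: level, its upright polished face square to the laser, so that the middle of the prism turns the beam down onto the mark. Finish while still holding it there, still and touching nothing but the fingers; do not touch the laser rig and leave the other things on the bench where they are.

Things in the scene. Friction and masses are not known exactly. Their poses are not given: they have to be found in the camera images.
- carton: Small brown cardboard carton, 200 (x) x 130 (y) x 95 mm high, walls 4 mm, fixed to the bench. Origin: centre of its underside on the bench; z up. Two top flaps hinge on its long walls (+y and -y); the ends (+x and -x) have none. Inside is a dark grey foam insert that holds the prism in the middle.
- prism_bed (a point): Top of the foam pedestal in the carton's middle, 40 mm above the bench, 34 mm long in x; the frame is the carton's. Foam cheeks at y = +-21 to 31 mm rise 6 mm above it. At each end of the pedestal is a finger well, from 17 to 73 mm out in x and 62 mm wide in y, its floor 20 mm below the bed. The foam round the wells stands 6 mm above the bed.
- flap_left (a joint): Flap on the carton's +y wall, cardboard 196 mm long, 62 mm from crease to free edge, 4 mm thick. 0 rad = closed (level, reaching inwards), 1.57 = upright, stops at 2.7 (folded outwards). Starts half raised, 0.8 to 1.15 rad, leaving 38 mm or more between the two free edges. It stays where it is left; about 0.5 N at the edge moves it. Right back is beyond 2.0 rad.
- flap_right (a joint): The same flap on the carton's -y wall, same meaning of its values.
- flap_left_hinge (a point): Middle of the crease of the +y flap: at the carton's rim, 95 mm above the bench, 65 mm in +y from the carton's middle. The frame turns with the flap.
- flap_right_hinge (a point): Middle of the crease of the -y flap, at the rim, 65 mm in -y from the carton's middle. The frame turns with the flap.
- flap_left_edge (a point): Middle of the free edge of the +y flap, 62 mm from its crease.
- flap_right_edge (a point): Middle of the free edge of the -y flap, 62 mm from its crease.
- prism: Right-angle glass prism, loose, 50 to 85 g: a wedge 40 mm long along its x. Its section is a right triangle: level polished underside from y = -18 to +18 mm, upright polished face at y = -18 mm, 36 mm high, and a sloping polished face from that face's top edge down to y = +18 mm. Origin: centre of the underside; z up. Starts standing in the carton, axes within 0.05 rad of the carton's.
- prism_grip (a point): Centroid of the triangle, midway between the two triangular end faces at x = +-20 mm: y = -6, z = 12 mm in the prism's frame. The end faces are frosted white and the only ones to touch; this is the best height and place for the middle of the pads.
- prism_aim (a point): The point of the prism that belongs on the beam, straight above the target: y = 0, z = 18 mm in the prism's frame, the middle of the sloping face.
- prism_entry (a point): Centre of the upright polished face: y = -18, z = 18 mm in the prism's frame. It must look towards the laser.
- rig: Laser rig, fixed: aluminium rail 70 (x) x 370 (y) x 16 mm; red laser barrel 26 mm thick on a post at its -y end (y = -245 to -115 mm, up to 190 mm high), target plate in the middle, black stop screen 80 mm wide, 180 mm high at y = +108 mm. Origin: on the bench under the target mark; z up; the beam runs towards +y.
- target (a point): The target mark on the rail: red dot in a black ring of 20 mm radius on a white disc, 28 mm above the bench, under the beam.
- beam_over_target (a point): The point of the beam straight above the target mark, 150 mm above the bench. The frame is the rig's: y along the beam, x across it. The level beam is drawn as a thin red line from laser to screen; the prism does not bend the drawing.
- laser_mouth (a point): Where the beam leaves the laser, 115 mm before the target along the beam, 150 mm above the bench.
- dust_cap: Black plastic cap, 30 mm across, 16 mm high, lying on the rail between laser and target; leave alone. Origin: underside.
- retaining_ring: Brass ring, 22 mm across, 6 mm high, lying on the foam at the carton's +x end; leave alone.
- screwdriver: Screwdriver with a black handle, 200 mm, lying on the bench; leave alone. Origin: its middle.
- wrench: Steel spanner, 180 mm, lying on the bench; leave alone. Origin: its middle.
- tape_roll: Roll of blue tape, 96 mm across, 24 mm high; leave alone. Origin: underside.
- pliers: Pliers with yellow grips, about 190 mm, lying on the bench; leave alone.
- propeller: Red propeller blade, 215 mm, lying on the bench; leave alone.
- cleaner_can: Can with a green label, 54 mm across, 130 mm high, standing; leave alone. Origin: underside.
Not all that is in view belongs to the job. What is meant by the prism is not brown or purple, and is the smaller of those in its own colour.

How it is judged:
By the outcome, as a careful person would: the job done as asked, in the order asked, and still so for the second after the job is handed in, while the arm keeps its last pose, push and grip.
It also fails if it takes over 61 s, if anything falls off the work surface, if the arm or the gripper's body presses on something with over 40 N, if the wrist force passes 120 N, or if a joint passes its speed limit or range.

## Robot

A 6-joint arm with a two-finger parallel gripper is mounted at the origin on the work surface. World frame = base frame: x ahead of the robot, y to its left, z up, the work surface at z = 0. Lengths are in m, angles in rad, forces in N, time in s.
With the tool pointing down it reaches from about 0.25 to 0.725 m from the base axis. Payload 4 kg.
Tool frame: the origin (TCP) lies midway between the tips of the shut fingers; the grasp point (between the pads) lies 19 mm behind it; z points along the fingers, y is the line along which they close (so a half turn about z gives the same grasp; the last joint's range is limited). The gripper opens to 85 mm and grips with 20 to 120 N. Pads are 22 mm wide; open, the fingers measure 114 mm over their backs; the gripper's body (76 mm by 85 mm) begins 54 mm behind the grasp point. The pads swing forward as they close: fully open they stand 13 mm farther back than shut.
Start: joints at [-1.233, 0.241, 0.005, 1.335, 0, 1.571], TCP at [0.166, -0.472, 0.231] pointing down, gripper open.
Joint ranges: [-2.72, 2.72], [-1.05, 1.87], [-1.09, 1.28], [-1.99, 2.15], [-1.42, 1.44], [-3.14, 3.14]. Speed limits (rad/s): [2.79, 2.79, 3.14, 3.14, 3.14, 3.14].

## Interface

Orientations are given as a unit quaternion [x, y, z, w].
In Python, from workcell import bot, camera, job_done gives the robot as it stands.
- The arm moves only by the tool carry_out, never from a script. Its argument "plan" is a list of rows, each an object of numbers: "dx", "dy", "dz": the shift along the tool's x, y, z in mm; "twist": the turn about the tool's z in degrees; "fingers": the closure, from -1 (fully open) to 1 (shut). In form: [{"dx": .., "dy": .., "dz": .., "twist": .., "fingers": ..}, ...]. A call has exactly 5 rows; each row is the pose to reach, as a shift and turn from the pose commanded when the call began, along the tool's axes at that moment; what a row does not reach only later rows make up. A row lasts 1/12 s, in which the tool goes at most 41.7 mm and 7.16 degrees, less where a joint would pass 70% of its speed; a pose out of reach is approached as far as the arm can. A call with a gripper value outside its range is refused whole. The fingers move at their own pace and stop on an object; the grip force is fixed at half the most. Time passes only in rows, so rows that repeat a pose let the fingers close, or fill a call up. It gives the time, the measured TCP pose, the force, the opening and the grip force at its end, in the units of the state.
- bot.get_obs(): the state, without advancing time (a new reading comes with each control period).
- camera(name): name is "scene" or "top"; returns a dict with "image" (400x640x3 uint8, red, green, blue), "intrinsics" (3x3 intrinsics, pixels), "distortion" ([k1, k2, p1, p2, k3] as OpenCV has them; the pictures are not rectified), "eye" and "attitude" of the camera in the world. Camera axes: x right, y down, z forward; pixel columns grow to the right and rows downward; lengths in m; the calibration is good to about 2 mm. A picture is of the moment at which its call begins. There is no depth.
- job_done(): hands the job in; it is judged then, once.
The state is a dict: "clock": time; "joint_pos": joint angles; "joint_vel": joint speeds; "tau": joint torques, N m; "eef_pos": TCP position; "tool_rot": TCP orientation; "ft_force": force on the tool from outside, world axes, zero at the start; "ft_torque": the same for the moment, N m; "grip_width": finger opening in m; "grasp_force": force on a finger pad.
Only numpy, scipy, OpenCV 4.12 (cv2) and the standard library are available. Lean on these libraries where they do the work, as an engineer would, in place of code of your own. Each camera call takes 0.05 s, during which the arm holds its last target. There are 200 camera calls.

## Working session

There is one attempt and no reset: what is moved stays moved. The work goes in short steps, Python scripts to look and compute and a tool call to move; the robot and the scene stay as the last step left them, time stands still between calls to the robot, and variables do not carry over. Pictures are saved under pics/ and viewed, at most 10 in all, crops included, and the job is handed in when it is done.

Besides the shell and the picture viewer there is one more tool, called after "Emit:" by a JSON object that holds its "api" and its "payload", one argument or row to a line. carry_out: Moves the arm, as the interface text tells. Its arguments: {"type":"object","properties":{"plan":{"type":"array","items":{"type":"object","properties":{"dx":{"type":"number"},"dy":{"type":"number"},"dz":{"type":"number"},"twist":{"type":"number"},"fingers":{"type":"number"}}}}},"required":["plan"]}

```bash
mkdir -p pics; ls; cat > h.py <<'E'
import numpy as np, cv2
from scipy.spatial.transform import Rotation as R
from workcell import bot, camera, job_done
def shot(n,f=None):
    c=camera(n)
    if f: cv2.imwrite('pics/'+f,cv2.cvtColor(c['image'],cv2.COLOR_RGB2BGR))
    return c
def rot(c):
    a=np.array(c['attitude'],float)
    return a if a.shape==(3,3) else R.from_quat(a).as_matrix()
def rays(c,uv):
    p=cv2.undistortPoints(np.array(uv,float).reshape(-1,1,2),np.array(c['intrinsics']),np.array(c['distortion'])).reshape(-1,2)
    return np.c_[p,np.ones(len(p))]@rot(c).T
def plane(c,uv,z):
    d=rays(c,uv);e=np.array(c['eye']);return e+d*((z-e[2])/d[:,2])[:,None]
def proj(c,P):
    r=rot(c).T;t=-r@np.array(c['eye'])
    return cv2.projectPoints(np.array(P,float).reshape(-1,1,3),cv2.Rodrigues(r)[0],t,np.array(c['intrinsics']),np.array(c['distortion']))[0].reshape(-1,2)
E
python3 - <<'E'
from h import *
for n in('scene','top'):
    c=shot(n,n+'0.png');print(n,c['eye'],c['attitude'],c['intrinsics'])
a=cv2.imread('pics/scene0.png');print(a.shape)
o=bot.get_obs();print(o)
E
```

```text
pics
scene [1.42930893 0.37581673 1.05209426] [ 0.52920987  0.74914186 -0.33042771 -0.22257788] [[500.66497914   0.         323.02111716]
 [  0.         500.66497914 203.80703861]
 [  0.           0.           1.        ]]
top [0.37992662 0.03802587 1.27851954] [ 0.70890389 -0.70314448  0.04437028 -0.03277797] [[453.51291973   0.         311.75200821]
 [  0.         453.51291973 198.6967522 ]
 [  0.           0.           1.        ]]
(400, 640, 3)
{'clock': 0.1, 'joint_pos': array([-1.23295082e+00,  2.41366986e-01,  3.85300351e-03,  1.33518320e+00,
       -1.71622737e-07,  1.57078016e+00]), 'joint_vel': array([-0.00135402, -0.0015054 ,  0.00352533, -0.0002377 , -0.00269717,
       -0.00136187]), 'tau': array([ 7.83817768e-05, -3.73139763e+01,  2.53009593e+01,  1.09067673e-02,
       -6.09594576e-05, -1.96182761e-06]), 'eef_pos': array([ 0.1655412 , -0.47120513,  0.23048504]), 'tool_rot': array([ 9.85764642e-01,  1.68128424e-01, -1.59863420e-04, -9.36886540e-04]), 'ft_force': array([0.03534052, 0.44320843, 1.10881575]), 'ft_torque': array([-0.0058788 , -0.01032015,  0.02287999]), 'grasp_force': 0.0, 'grip_width': 0.08530893964070083}
```

View pics/scene0.png

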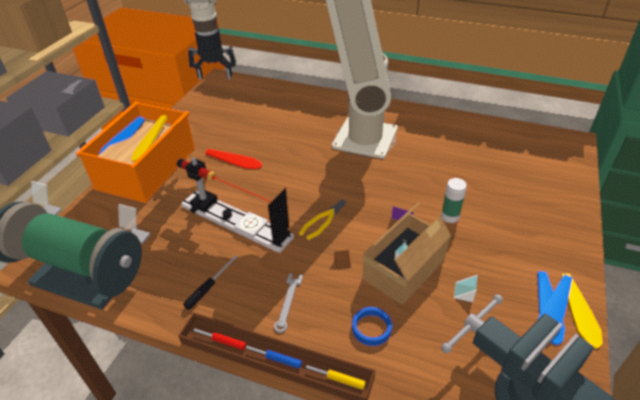

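View pics/top0.png

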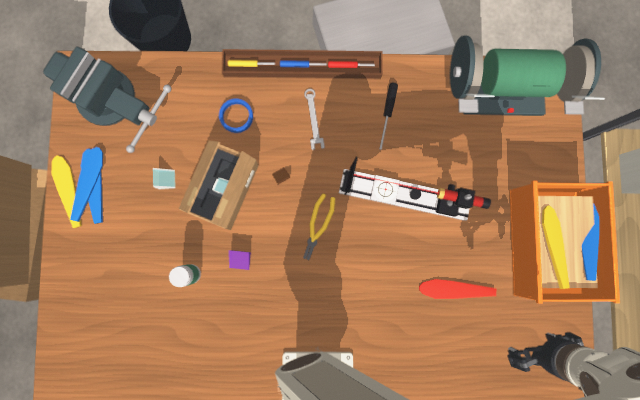

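The pictures show four prism-like things: pale glass in the carton (top 219,185), a larger pale glass one on the bench (164,178), brown (282,174) and purple (239,260). The smaller pale one, in the carton, fits the description. The rig has its target at (386,189) and its laser towards the right (~440–490,200). I'll confirm with one enlarged crop.

```bash
python3 - <<'E'
import cv2,numpy as np
a=cv2.imread('pics/top0.png')[125:245,140:270];b=cv2.imread('pics/top0.png')[150:230,330:500];s=cv2.imread('pics/scene0.png')[200:310,350:490]
A=cv2.resize(a,(390,360),interpolation=cv2.INTER_CUBIC);S=cv2.resize(s,(400,360),interpolation=cv2.INTER_CUBIC)
B=cv2.resize(b,(510,240),interpolation=cv2.INTER_CUBIC)
o=np.zeros((600,790,3),np.uint8);o[:360,:390]=A;o[:360,390:]=S;o[360:,:510]=B
cv2.imwrite('pics/crop1.png',o)
E
```

```text
(no output)
```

View pics/crop1.png

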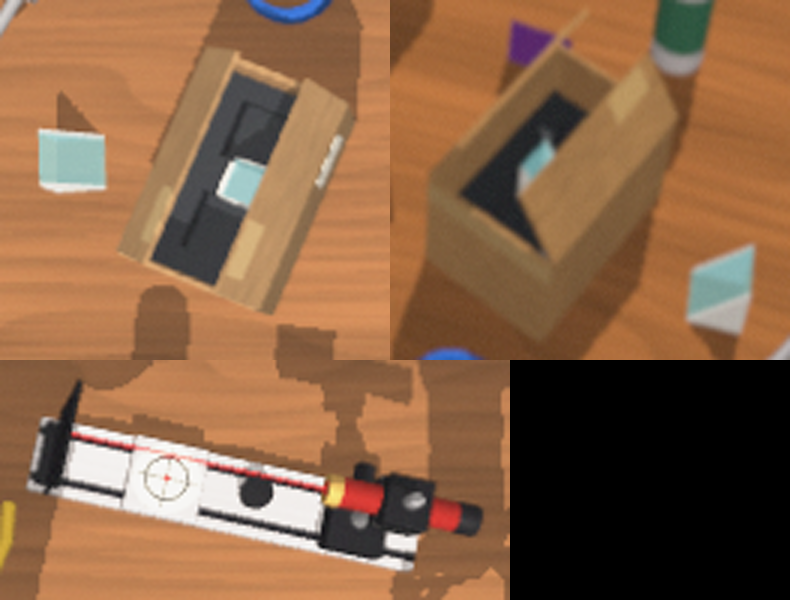

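The crop confirms it: the carton's prism (crop 240,180) is smaller than the bench one (72,158). Next I locate the carton from its crease corners and the rig from the target and beam.

```bash
python3 - <<'E'
from h import *
c=shot('top');s=shot('scene')
k=np.array([[208,48],[120,248],[270,313],[352,103]])/3+[140,125]
P=plane(c,k-0.33,.095);print('crease',P.round(4))
print('sides',np.linalg.norm(np.diff(P,axis=0,append=P[:1]),axis=1).round(4),'centre',P.mean(0).round(4))
v=(P[0]-P[1])+(P[3]-P[2]);yaw=np.arctan2(v[1],v[0]);print('yaw',np.degrees(yaw))
# flap free edges (crop): left (238,55)-(150,262), right (305,80)-(226,295)
C=P.mean(0)[:2];ex=np.array([np.cos(yaw),np.sin(yaw)]);ey=np.array([-ex[1],ex[0]])
E=np.array([[238,55],[150,262],[305,80],[226,295]])/3+[140,125]
for z in(.14,.147,.152):print('edges y',z,((plane(c,E,z)[:,:2]-C)@ey).round(4))
# box check by vertical edges at scene: project rim corners
r=[np.r_[C+sx*.1*ex+sy*.065*ey,z] for z in(.095,0) for sx in(1,-1) for sy in(1,-1)]
print('scene box',proj(s,r).round(0).tolist())
# rig
t=plane(c,[[330+167/3-.33,150+118/3-.33]],.028)[0];print('target',t)
for n,cc,roi in(('top',c,(150,215,330,450)),('scene',s,(165,230,205,275))):
    im=cc['image'].astype(int);m=(im[...,0]-np.maximum(im[...,1],im[...,2])>60)
    y0,y1,x0,x1=roi;q=np.argwhere(m[y0:y1,x0:x1])[:,::-1]+[x0,y0]
    l=cv2.fitLine(q.astype(np.float32),cv2.DIST_HUBER,0,.01,.01).ravel();print(n,len(q),q.min(0),q.max(0),l)
B=plane(c,[[330+75/3,150+(434-360)/3],[330+322/3,150+(487-360)/3]],.15);print('beam',B.round(4),np.degrees(np.arctan2(*(B[0]-B[1])[[1,0]])))
# white rail rectangle
im=cv2.cvtColor(c['image'],cv2.COLOR_RGB2HSV);m=((im[...,1]<40)&(im[...,2]>150)).astype(np.uint8);m[:, :335]=0;m[:,475:]=0;m[:150]=0;m[230:]=0
q=cv2.findNonZero(cv2.morphologyEx(m,cv2.MORPH_CLOSE,np.ones((9,9))));R_=cv2.minAreaRect(q);bp=plane(c,cv2.boxPoints(R_),.016);print('rail',R_,bp.round(3).tolist())
E
```

```text
crease [[0.6624 0.2934 0.095 ]
 [0.4839 0.3643 0.095 ]
 [0.4285 0.2321 0.095 ]
 [0.6141 0.1648 0.095 ]]
sides [0.1921 0.1434 0.1975 0.1374] centre [0.5472 0.2637 0.095 ]
yaw -20.7760276469869
edges y 0.14 [ 0.0285  0.0295 -0.0328 -0.0404]
edges y 0.147 [ 0.0267  0.0277 -0.0343 -0.0418]
edges y 0.152 [ 0.0254  0.0264 -0.0353 -0.0428]
scene box [[404.0, 281.0], [361.0, 255.0], [447.0, 235.0], [406.0, 213.0], [401.0, 305.0], [360.0, 279.0], [442.0, 258.0], [403.0, 236.0]]
target [ 0.54615371 -0.18721074  0.028     ]
top 2420 [346 150] [449 214] [  0.8265021  -0.5629336 397.95163   181.10428  ]
scene 2272 [205 165] [274 229] [  0.90328014   0.4290513  239.41228    187.16255   ]
beam [[ 0.5657 -0.0888  0.15  ]
 [ 0.5227 -0.2972  0.15  ]] 78.35937970520246
rail ((405.0657958984375, 194.08091735839844), (131.18934631347656, 25.475555419921875), 12.22512149810791) [[0.536, -0.057, 0.016], [0.607, -0.072, 0.016], [0.532, -0.436, 0.016], [0.461, -0.418, 0.016]]
```

The carton centre is at (0.547, 0.264) with its long axis at −20.8°. The target is at (0.546, −0.187), and the rig is turned about −11.6°. I shut the fingers and move over the carton.

Emit:
{"api": "carry_out", "payload": {
  "plan": [
    {"dx": 29, "dy": -27, "dz": -8, "twist": 0, "fingers": 1},
    {"dx": 58, "dy": -54, "dz": -15, "twist": 0, "fingers": 1},
    {"dx": 87, "dy": -81, "dz": -15, "twist": 0, "fingers": 1},
    {"dx": 116, "dy": -109, "dz": -15, "twist": 0, "fingers": 1},
    {"dx": 145, "dy": -136, "dz": -15, "twist": 0, "fingers": 1}
  ]
}}

```text
clock: 0.62
eef_pos: [0.2576, -0.2937, 0.2463]
tool_rot: [0.986, 0.168, 0.0, -0.0]
ft_force: [0.5, -0.3, 0.4]
grip_width: 0.0257
grasp_force: 0.0
```

Emit:
{"api": "carry_out", "payload": {
  "plan": [
    {"dx": 29, "dy": -27, "dz": 0, "twist": 0, "fingers": 1},
    {"dx": 58, "dy": -54, "dz": 0, "twist": 0, "fingers": 1},
    {"dx": 87, "dy": -81, "dz": 0, "twist": 0, "fingers": 1},
    {"dx": 116, "dy": -109, "dz": 0, "twist": 0, "fingers": 1},
    {"dx": 145, "dy": -136, "dz": 0, "twist": 0, "fingers": 1}
  ]
}}

```text
clock: 1.03
eef_pos: [0.3494, -0.1171, 0.2464]
tool_rot: [0.986, 0.168, 0.0, 0.0]
ft_force: [0.3, -0.0, -0.1]
grip_width: 0.0
grasp_force: 0.0
```

Emit:
{"api": "carry_out", "payload": {
  "plan": [
    {"dx": 29, "dy": -27, "dz": 0, "twist": 0, "fingers": 1},
    {"dx": 58, "dy": -54, "dz": 0, "twist": 0, "fingers": 1},
    {"dx": 87, "dy": -81, "dz": 0, "twist": 0, "fingers": 1},
    {"dx": 116, "dy": -109, "dz": 0, "twist": 0, "fingers": 1},
    {"dx": 145, "dy": -136, "dz": 0, "twist": 0, "fingers": 1}
  ]
}}

```text
clock: 1.45
eef_pos: [0.4412, 0.0595, 0.2463]
tool_rot: [0.986, 0.168, 0.0, 0.0]
ft_force: [0.8, -0.6, 0.7]
grip_width: -0.0001
grasp_force: 0.0
```

Emit:
{"api": "carry_out", "payload": {
  "plan": [
    {"dx": 29, "dy": -27, "dz": 0, "twist": 0, "fingers": 1},
    {"dx": 58, "dy": -54, "dz": 0, "twist": 0, "fingers": 1},
    {"dx": 87, "dy": -81, "dz": 0, "twist": 0, "fingers": 1},
    {"dx": 116, "dy": -109, "dz": 0, "twist": 0, "fingers": 1},
    {"dx": 145, "dy": -136, "dz": 0, "twist": 0, "fingers": 1}
  ]
}}

```text
clock: 1.87
eef_pos: [0.5383, 0.2153, 0.2459]
tool_rot: [0.983, 0.186, -0.002, -0.008]
ft_force: [0.6, 0.2, 0.0]
grip_width: -0.0002
grasp_force: 0.0
```

Emit:
{"api": "carry_out", "payload": {
  "plan": [
    {"dx": 19, "dy": -17, "dz": 0, "twist": -7, "fingers": 1},
    {"dx": 19, "dy": -17, "dz": 0, "twist": -14, "fingers": 1},
    {"dx": 19, "dy": -17, "dz": 0, "twist": -21, "fingers": 1},
    {"dx": 19, "dy": -17, "dz": 0, "twist": -28, "fingers": 1},
    {"dx": 19, "dy": -17, "dz": 0, "twist": -35, "fingers": 1}
  ]
}}

```text
clock: 2.28
eef_pos: [0.5496, 0.2352, 0.2458]
tool_rot: [0.881, 0.473, 0.0, -0.008]
ft_force: [-0.2, 0.3, 0.2]
grip_width: 0.0002
grasp_force: 0.0
```

Emit:
{"api": "carry_out", "payload": {
  "plan": [
    {"dx": 0, "dy": 0, "dz": 0, "twist": -7, "fingers": 1},
    {"dx": 0, "dy": 0, "dz": 0, "twist": -14, "fingers": 1},
    {"dx": 0, "dy": 0, "dz": 0, "twist": -15, "fingers": 1},
    {"dx": 0, "dy": 0, "dz": 0, "twist": -15, "fingers": 1},
    {"dx": 0, "dy": 0, "dz": 0, "twist": -15, "fingers": 1}
  ]
}}

```text
clock: 2.7
eef_pos: [0.5496, 0.2349, 0.2464]
tool_rot: [0.814, 0.581, 0.002, -0.007]
ft_force: [0.5, -1.1, 0.7]
grip_width: -0.0
grasp_force: 0.0
```

```bash
python3 - <<'E'
from h import *
o=bot.get_obs();print(o['joint_pos'].round(3),o['eef_pos'],o['tool_rot'].round(4));m=R.from_quat(o['tool_rot']).as_matrix();print(m.round(4),np.degrees(np.arctan2(m[1,1],m[0,1])))
E
```

```text
[0.396 0.435 0.321 1.457 0.015 2.299] [0.54962301 0.23494239 0.24636745] [ 0.8142  0.5806  0.0016 -0.0075]
[[ 0.3259  0.9454 -0.006 ]
 [ 0.9453 -0.3258  0.014 ]
 [ 0.0113 -0.0103 -0.9999]] -19.013511036029872
```

Emit:
{"api": "carry_out", "payload": {
  "plan": [
    {"dx": 5, "dy": 0, "dz": 0, "twist": 0, "fingers": 1},
    {"dx": 10, "dy": 0, "dz": 0, "twist": 1, "fingers": 1},
    {"dx": 15, "dy": 0, "dz": 0, "twist": 2, "fingers": 1},
    {"dx": 15, "dy": 0, "dz": 0, "twist": 2, "fingers": 1},
    {"dx": 15, "dy": 0, "dz": 0, "twist": 2, "fingers": 1}
  ]
}}

```text
clock: 3.12
eef_pos: [0.5546, 0.2497, 0.2465]
tool_rot: [0.823, 0.567, 0.002, -0.007]
ft_force: [0.2, -0.3, -0.2]
grip_width: -0.0001
grasp_force: 0.0
```

```bash
python3 - <<'E'
from h import *
o=bot.get_obs();print(o['joint_pos'].round(4),o['eef_pos'],o['ft_force']);m=R.from_quat(o['tool_rot']).as_matrix();print(m.round(4),np.degrees(np.arctan2(m[1,1],m[0,1])))
c=shot('top','t1.png')
a=cv2.imread('pics/t1.png')
cv2.imwrite('pics/t1c.png',cv2.resize(a[100:300,120:360],(720,600),interpolation=cv2.INTER_CUBIC))
E
```

```text
[0.4155 0.4575 0.3555 1.4686 0.0151 2.3502] [0.55457713 0.24970006 0.24651355] [ 0.24851963 -0.33331213 -0.18573331]
[[ 0.3559  0.9345 -0.0059]
 [ 0.9344 -0.3558  0.014 ]
 [ 0.0109 -0.0105 -0.9999]] -20.84578053457154
```

View pics/t1c.png

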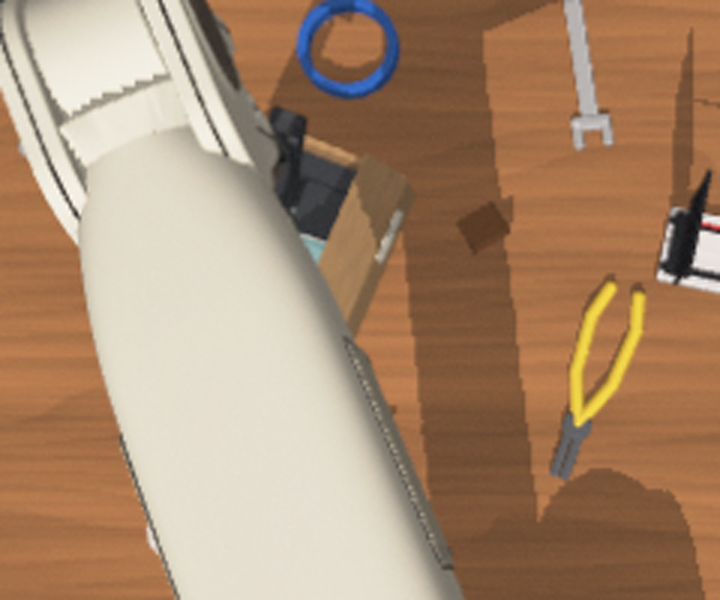

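The view shows the gripper above the carton (crop 290,150) with the right flap still half raised (crop 370,230). The tool's x axis now lies along the carton's y. I lower the shut fingers between the flaps and push the left one back.

Emit:
{"api": "carry_out", "payload": {
  "plan": [
    {"dx": 5, "dy": -12, "dz": 0, "twist": 0, "fingers": 1},
    {"dx": 5, "dy": -12, "dz": 25, "twist": 0, "fingers": 1},
    {"dx": 5, "dy": -12, "dz": 50, "twist": 0, "fingers": 1},
    {"dx": 5, "dy": -12, "dz": 75, "twist": 0, "fingers": 1},
    {"dx": 5, "dy": -12, "dz": 100, "twist": 0, "fingers": 1}
  ]
}}

```text
clock: 3.58
eef_pos: [0.5438, 0.2602, 0.1463]
tool_rot: [0.823, 0.567, 0.002, -0.008]
ft_force: [0.3, 0.2, -0.2]
grip_width: -0.0001
grasp_force: 0.0
```

Emit:
{"api": "carry_out", "payload": {
  "plan": [
    {"dx": 0, "dy": 0, "dz": 13, "twist": 0, "fingers": 1},
    {"dx": 0, "dy": 0, "dz": 26, "twist": 0, "fingers": 1},
    {"dx": 8, "dy": 0, "dz": 26, "twist": 0, "fingers": 1},
    {"dx": 18, "dy": 0, "dz": 26, "twist": 0, "fingers": 1},
    {"dx": 28, "dy": 0, "dz": 26, "twist": 0, "fingers": 1}
  ]
}}

```text
clock: 4.0
eef_pos: [0.555, 0.2874, 0.1226]
tool_rot: [0.823, 0.567, 0.003, -0.007]
ft_force: [-0.9, -1.8, 1.5]
grip_width: 0.0005
grasp_force: 0.7
```

Emit:
{"api": "carry_out", "payload": {
  "plan": [
    {"dx": 12, "dy": 0, "dz": 0, "twist": 0, "fingers": 1},
    {"dx": 24, "dy": 0, "dz": 0, "twist": 0, "fingers": 1},
    {"dx": 36, "dy": 0, "dz": 0, "twist": 0, "fingers": 1},
    {"dx": 48, "dy": 0, "dz": 0, "twist": 0, "fingers": 1},
    {"dx": 62, "dy": 0, "dz": 0, "twist": 0, "fingers": 1}
  ]
}}

```text
clock: 4.42
eef_pos: [0.5772, 0.3455, 0.1235]
tool_rot: [0.823, 0.567, 0.003, -0.007]
ft_force: [-0.5, -2.4, -0.4]
grip_width: 0.0
grasp_force: 0.4
```

Emit:
{"api": "carry_out", "payload": {
  "plan": [
    {"dx": -20, "dy": 0, "dz": 0, "twist": 0, "fingers": 1},
    {"dx": -45, "dy": 0, "dz": 0, "twist": 0, "fingers": 1},
    {"dx": -70, "dy": 0, "dz": 0, "twist": 0, "fingers": 1},
    {"dx": -90, "dy": 0, "dz": 2, "twist": 0, "fingers": 1},
    {"dx": -104, "dy": 0, "dz": 2, "twist": 0, "fingers": 1}
  ]
}}

```text
clock: 4.83
eef_pos: [0.5397, 0.2468, 0.1202]
tool_rot: [0.823, 0.567, 0.003, -0.007]
ft_force: [-0.2, 0.1, -0.1]
grip_width: -0.0003
grasp_force: 0.0
```

Emit:
{"api": "carry_out", "payload": {
  "plan": [
    {"dx": -12, "dy": 0, "dz": 0, "twist": 0, "fingers": 1},
    {"dx": -24, "dy": 0, "dz": 0, "twist": 0, "fingers": 1},
    {"dx": -38, "dy": 0, "dz": 0, "twist": 0, "fingers": 1},
    {"dx": -53, "dy": 0, "dz": 0, "twist": 0, "fingers": 1},
    {"dx": -68, "dy": 0, "dz": 0, "twist": 0, "fingers": 1}
  ]
}}

```text
clock: 5.25
eef_pos: [0.5169, 0.1849, 0.1201]
tool_rot: [0.823, 0.568, 0.004, -0.007]
ft_force: [0.7, 0.6, 1.2]
grip_width: 0.0002
grasp_force: 0.4
```

Emit:
{"api": "carry_out", "payload": {
  "plan": [
    {"dx": 10, "dy": 0, "dz": -10, "twist": 0, "fingers": 1},
    {"dx": 10, "dy": 0, "dz": -40, "twist": 0, "fingers": 1},
    {"dx": 10, "dy": 0, "dz": -75, "twist": 0, "fingers": 0},
    {"dx": -10, "dy": -20, "dz": -110, "twist": 0, "fingers": -1},
    {"dx": -30, "dy": -50, "dz": -110, "twist": 0, "fingers": -1}
  ]
}}

```text
clock: 5.67
eef_pos: [0.4648, 0.1742, 0.236]
tool_rot: [0.823, 0.567, 0.01, -0.005]
ft_force: [0.9, 0.6, 0.9]
grip_width: 0.0361
grasp_force: 0.0
```

Emit:
{"api": "carry_out", "payload": {
  "plan": [
    {"dx": -30, "dy": -20, "dz": 0, "twist": 0, "fingers": -1},
    {"dx": -60, "dy": -40, "dz": 0, "twist": 0, "fingers": -1},
    {"dx": -90, "dy": -60, "dz": 0, "twist": 0, "fingers": -1},
    {"dx": -120, "dy": -60, "dz": 0, "twist": 0, "fingers": -1},
    {"dx": -150, "dy": -60, "dz": 0, "twist": 0, "fingers": -1}
  ]
}}

```text
clock: 6.08
eef_pos: [0.3489, 0.0531, 0.2292]
tool_rot: [0.823, 0.569, 0.004, -0.006]
ft_force: [-0.1, -0.4, 0.3]
grip_width: 0.0855
grasp_force: 0.0
```

```bash
python3 - <<'E'
from h import *
o=bot.get_obs();print(o['joint_pos'].round(4),o['eef_pos'],o['ft_force'])
c=shot('top','t2.png');s=shot('scene','s2.png')
a=cv2.imread('pics/t2.png');b=cv2.imread('pics/s2.png')
x=cv2.resize(a[120:250,150:280],(520,520),interpolation=cv2.INTER_CUBIC)
y=cv2.resize(b[185:315,350:480],(520,520),interpolation=cv2.INTER_CUBIC)
cv2.imwrite('pics/c2.png',cv2.resize(np.hstack([x,y]),(800,400)))
E
```

```text
[ 0.1381 -0.0533 -0.3299  1.2931  0.015   2.07  ] [0.34888598 0.05306827 0.22922339] [-0.06474918 -0.44760369  0.30066398]
```

View pics/c2.png

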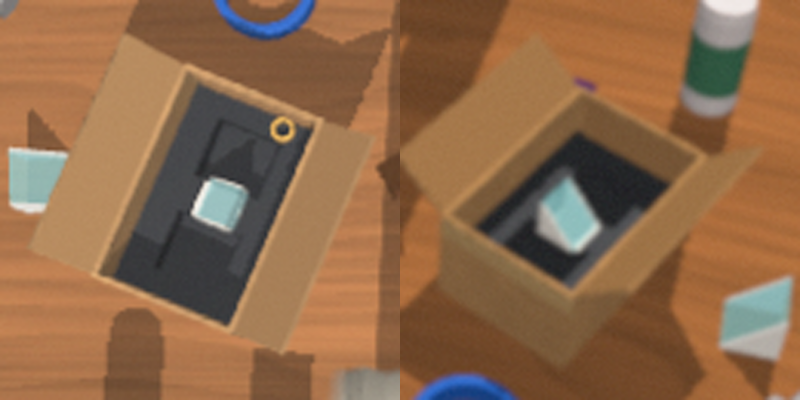

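Both flaps now lean well out. The brass ring (crop 283,128) marks the +x end, away from the robot. In the scene view the prism's ridge is on the −y side (crop 568,180), as described. One zoom to locate the prism's corners.

```bash
python3 - <<'E'
import cv2,numpy as np
a=cv2.imread('pics/t2.png');b=cv2.imread('pics/s2.png')
x=cv2.resize(a[170:205,202:242],(400,350),interpolation=cv2.INTER_CUBIC)
y=cv2.resize(b[235:270,385:425],(400,350),interpolation=cv2.INTER_CUBIC)
cv2.imwrite('pics/c3.png',np.hstack([x,y]))
E
```

```text
(no output)
```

View pics/c3.png

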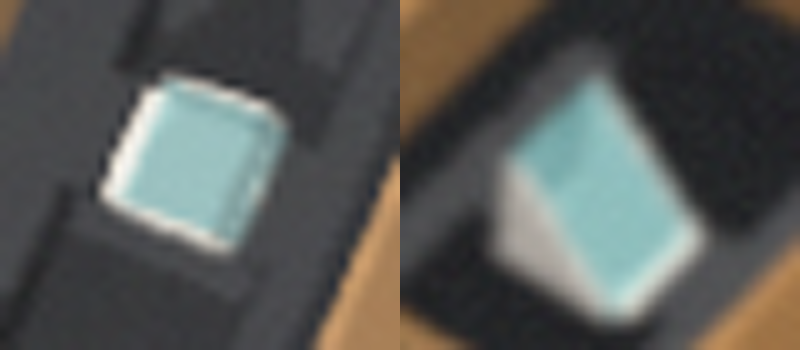

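```bash
cat > m.py <<'E'
from h import *
t=shot('top');s=shot('scene')
T=lambda p:np.array(p)/10+[202,170]-.45
S=lambda p:(np.array(p)-[400,0])/10+[385,235]-.45
C=np.array([.5472,.2637]);y=np.radians(-20.8);ex=np.array([np.cos(y),np.sin(y)]);ey=np.array([-ex[1],ex[0]])
def show(n,P):
    d=P[:,:2]-C;v=P[0]-P[1];print(n,P.round(4).tolist(),'carton',np.c_[d@ex,d@ey].round(4).tolist(),'len',np.linalg.norm(v).round(4),'yaw',np.degrees(np.arctan2(v[1],v[0])).round(1))
show('top +y',plane(t,T([[160,75],[102,197]]),.04))
show('top -y',plane(t,T([[287,115],[238,252]]),.04))
show('top ridge?',plane(t,T([[268,112],[225,240]]),.076))
show('scn +y',plane(s,S([[612,320],[703,238]]),.04))
show('scn ridge',plane(s,S([[510,150],[597,72]]),.076))
im=cv2.imread('pics/t2.png')
# rim corners of open carton inner, from c2 crop (x/3.077+150,y/3.077+120)
k=np.array([[190,66],[322,122],[232,327],[98,273]])/3.077+[150,120]-.35
P=plane(t,k,.095);print('rim',P.round(4).tolist(),P.mean(0),[np.degrees(np.arctan2(*(a-b)[[1,0]])).round(1) for a,b in((P[0],P[3]),(P[1],P[2]))],np.linalg.norm(P-np.roll(P,1,0),axis=1))
E
python3 m.py
```

```text
top +y [[0.5734, 0.2783, 0.04], [0.5394, 0.2932, 0.04]] carton [[0.0193, 0.023], [-0.0178, 0.0248]] len 0.0372 yaw -23.6
top -y [[0.5626, 0.243, 0.04], [0.5245, 0.2554, 0.04]] carton [[0.0217, -0.0138], [-0.0183, -0.0158]] len 0.0401 yaw -18.0
top ridge? [[0.5581, 0.2422, 0.076], [0.5235, 0.2527, 0.076]] carton [[0.0178, -0.0163], [-0.0183, -0.0187]] len 0.0361 yaw -16.9
scn +y [[0.5714, 0.2765, 0.04], [0.5361, 0.2928, 0.04]] carton [[0.018, 0.0206], [-0.0208, 0.0233]] len 0.0389 yaw -24.8
scn ridge [[0.5547, 0.2421, 0.076], [0.5205, 0.2571, 0.076]] carton [[0.0147, -0.0175], [-0.0226, -0.0157]] len 0.0373 yaw -23.7
rim [[0.6613, 0.287, 0.095], [0.6133, 0.1719, 0.095], [0.4364, 0.2443, 0.095], [0.4812, 0.3594, 0.095]] [0.54803861 0.26567131 0.095     ] [np.float64(-21.9), np.float64(-22.3)] [0.19416634 0.12470689 0.19113098 0.12352566]
```

```bash
cat > g.py <<'E'
from h import *
import sys
o=bot.get_obs();m=R.from_quat(o['tool_rot']).as_matrix()
x,y,z,th=map(float,sys.argv[1:])
d=m.T@(np.array([x,y,z])-o['eef_pos'])*1000
print('d',d.round(1),'twist',round((np.degrees(np.arctan2(m[1,1],m[0,1]))-th+90)%180-90,2),'pos',o['eef_pos'].round(4),'zaxis',m[:,2].round(4),o['ft_force'].round(2),o['joint_pos'].round(3))
E
python3 g.py .5457 .2614 .215 -22.1
```

```text
d [264.2 108.1  16.9] twist 1.16 pos [0.3503 0.0531 0.229 ] zaxis [-0.0011  0.0153 -0.9999] [ 0.35 -0.35 -0.13] [ 0.137 -0.05  -0.328  1.292  0.015  2.073]
```

Emit:
{"api": "carry_out", "payload": {
  "plan": [
    {"dx": 18, "dy": 7, "dz": 0, "twist": 0, "fingers": -1},
    {"dx": 36, "dy": 15, "dz": 0, "twist": 0, "fingers": -1},
    {"dx": 56, "dy": 23, "dz": 0, "twist": 0, "fingers": -1},
    {"dx": 76, "dy": 31, "dz": 0, "twist": 0, "fingers": -1},
    {"dx": 96, "dy": 39, "dz": 0, "twist": 0, "fingers": -1}
  ]
}}

```text
clock: 6.7
eef_pos: [0.4214, 0.1312, 0.2285]
tool_rot: [0.823, 0.568, 0.003, -0.007]
ft_force: [0.7, -0.3, -0.2]
grip_width: 0.0855
grasp_force: 0.0
```

Emit:
{"api": "carry_out", "payload": {
  "plan": [
    {"dx": 20, "dy": 8, "dz": 0, "twist": 0, "fingers": -1},
    {"dx": 40, "dy": 16, "dz": 0, "twist": 0, "fingers": -1},
    {"dx": 60, "dy": 24, "dz": 0, "twist": 0, "fingers": -1},
    {"dx": 80, "dy": 32, "dz": 0, "twist": 0, "fingers": -1},
    {"dx": 100, "dy": 40, "dz": 0, "twist": 0, "fingers": -1}
  ]
}}

```text
clock: 7.12
eef_pos: [0.494, 0.2109, 0.2288]
tool_rot: [0.823, 0.568, 0.002, -0.007]
ft_force: [0.1, -0.6, -0.0]
grip_width: 0.0857
grasp_force: 0.0
```

Emit:
{"api": "carry_out", "payload": {
  "plan": [
    {"dx": 20, "dy": 8, "dz": 0, "twist": 0, "fingers": -1},
    {"dx": 40, "dy": 16, "dz": 0, "twist": 0, "fingers": -1},
    {"dx": 60, "dy": 26, "dz": 0, "twist": 0, "fingers": -1},
    {"dx": 68, "dy": 29, "dz": 0, "twist": 1, "fingers": -1},
    {"dx": 68, "dy": 29, "dz": 0, "twist": 1, "fingers": -1}
  ]
}}

```text
clock: 7.53
eef_pos: [0.5453, 0.2647, 0.2282]
tool_rot: [0.828, 0.561, 0.002, -0.008]
ft_force: [0.2, -0.5, -0.4]
grip_width: 0.0851
grasp_force: 0.0
```

```bash
python3 g.py .5457 .2614 .031 -22.1
```

```text
d [ -5.4   3.6 197.2] twist 0.41 pos [0.5453 0.2647 0.2282] zaxis [-0.0048  0.0153 -0.9999] [ 0.18 -0.46 -0.42] [0.444 0.456 0.306 1.419 0.016 2.393]
```

Emit:
{"api": "carry_out", "payload": {
  "plan": [
    {"dx": -5.5, "dy": 3.5, "dz": 15, "twist": 0.4, "fingers": -1},
    {"dx": -5.5, "dy": 3.5, "dz": 38, "twist": 0.4, "fingers": -1},
    {"dx": -5.5, "dy": 3.5, "dz": 62, "twist": 0.4, "fingers": -1},
    {"dx": -5.5, "dy": 3.5, "dz": 86, "twist": 0.4, "fingers": -1},
    {"dx": -5.5, "dy": 3.5, "dz": 100, "twist": 0.4, "fingers": -1}
  ]
}}

```text
clock: 7.95
eef_pos: [0.5429, 0.2563, 0.1264]
tool_rot: [0.83, 0.558, -0.0, -0.008]
ft_force: [-0.2, 0.6, -0.7]
grip_width: 0.0857
grasp_force: 0.0
```

Emit:
{"api": "carry_out", "payload": {
  "plan": [
    {"dx": 0, "dy": 0, "dz": 10, "twist": 0, "fingers": -1},
    {"dx": 0, "dy": 0, "dz": 20, "twist": 0, "fingers": -1},
    {"dx": 0, "dy": 0, "dz": 30, "twist": 0, "fingers": -1},
    {"dx": 0, "dy": 0, "dz": 40, "twist": 0, "fingers": -1},
    {"dx": 0, "dy": 0, "dz": 50, "twist": 0, "fingers": -1}
  ]
}}

```text
clock: 8.37
eef_pos: [0.5447, 0.2571, 0.0788]
tool_rot: [0.83, 0.557, 0.002, -0.007]
ft_force: [0.8, 0.5, -0.1]
grip_width: 0.0856
grasp_force: 0.0
```

```bash
python3 g.py .5457 .2614 .031 -22.1; python3 - <<'E'
from h import *
s=shot('scene','s4.png');t=shot('top','t4.png')
a=cv2.imread('pics/s4.png')[180:310,350:480];b=cv2.imread('pics/t4.png')[120:250,150:280]
cv2.imwrite('pics/c4.png',cv2.resize(np.hstack([b,a]),(800,400),interpolation=cv2.INTER_CUBIC))
E
```

```text
d [ 3.8 -0.3 47.8] twist -0.16 pos [0.5447 0.2571 0.0788] zaxis [-0.0043  0.0148 -0.9999] [ 0.79  0.55 -0.07] [0.433 0.54  0.042 1.07  0.015 2.393]
```

View pics/c4.png

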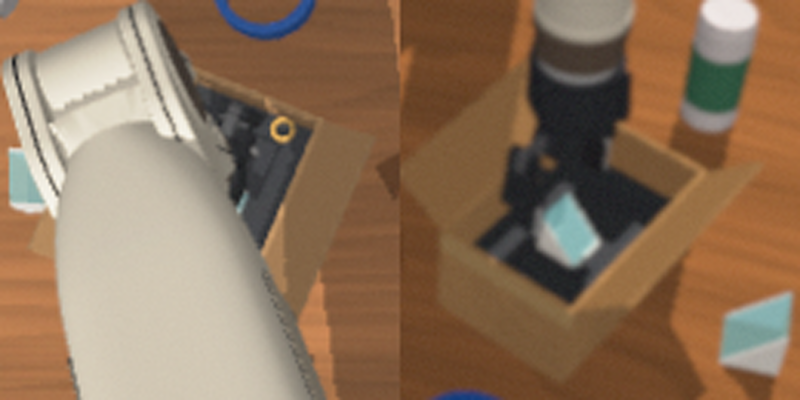

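The fingers straddle the prism along its length, with the tips at scene crop ≈(522,175) and (600,150) and the prism below at (568,225). I go down the rest of the way.

Emit:
{"api": "carry_out", "payload": {
  "plan": [
    {"dx": 3.5, "dy": 0, "dz": 4, "twist": 0, "fingers": -1},
    {"dx": 3.5, "dy": 0, "dz": 14, "twist": 0, "fingers": -1},
    {"dx": 3.5, "dy": 0, "dz": 26, "twist": 0, "fingers": -1},
    {"dx": 3.5, "dy": 0, "dz": 38, "twist": 0, "fingers": -1},
    {"dx": 3.5, "dy": 0, "dz": 48, "twist": 0, "fingers": -1}
  ]
}}

```text
clock: 8.88
eef_pos: [0.5454, 0.2607, 0.0301]
tool_rot: [0.83, 0.557, 0.002, -0.007]
ft_force: [-0.6, 0.1, -1.1]
grip_width: 0.0855
grasp_force: 0.0
```

Emit:
{"api": "carry_out", "payload": {
  "plan": [
    {"dx": 0, "dy": 0, "dz": 0, "twist": 0, "fingers": -1},
    {"dx": 0, "dy": 0, "dz": 0, "twist": 0, "fingers": -1},
    {"dx": 0, "dy": 0, "dz": 0, "twist": 0, "fingers": -1},
    {"dx": 0, "dy": 0, "dz": 0, "twist": 0, "fingers": -1},
    {"dx": 0, "dy": 0, "dz": 0, "twist": 0, "fingers": -1}
  ]
}}

```text
clock: 9.3
eef_pos: [0.5459, 0.2609, 0.0318]
tool_rot: [0.83, 0.557, 0.002, -0.007]
ft_force: [0.5, -0.6, -0.5]
grip_width: 0.0856
grasp_force: 0.0
```

```bash
python3 g.py .5457 .2614 .031 -22.1
```

```text
d [ 0.4 -0.4  0.8] twist -0.17 pos [0.5459 0.2609 0.0318] zaxis [-0.0041  0.0149 -0.9999] [ 0.48 -0.58 -0.49] [ 0.438  0.593 -0.003  0.972  0.015  2.398]
```

Emit:
{"api": "carry_out", "payload": {
  "plan": [
    {"dx": 0, "dy": 0, "dz": 0.8, "twist": 0, "fingers": -0.4},
    {"dx": 0, "dy": 0, "dz": 0.8, "twist": 0, "fingers": -0.1},
    {"dx": 0, "dy": 0, "dz": 0.8, "twist": 0, "fingers": 0},
    {"dx": 0, "dy": 0, "dz": 0.8, "twist": 0, "fingers": 0.1},
    {"dx": 0, "dy": 0, "dz": 0.8, "twist": 0, "fingers": 0.2}
  ]
}}

```text
clock: 9.72
eef_pos: [0.5449, 0.2609, 0.0305]
tool_rot: [0.83, 0.557, 0.002, -0.008]
ft_force: [-2.0, 0.2, 2.9]
grip_width: 0.0397
grasp_force: 60.8
```

Emit:
{"api": "carry_out", "payload": {
  "plan": [
    {"dx": 0, "dy": 0, "dz": 0, "twist": 0, "fingers": 0.6},
    {"dx": 0, "dy": 0, "dz": 0, "twist": 0, "fingers": 1},
    {"dx": 0, "dy": 0, "dz": 0, "twist": 0, "fingers": 1},
    {"dx": 0, "dy": 0, "dz": 0, "twist": 0, "fingers": 1},
    {"dx": 0, "dy": 0, "dz": 0, "twist": 0, "fingers": 1}
  ]
}}

```text
clock: 10.13
eef_pos: [0.5448, 0.2609, 0.0304]
tool_rot: [0.83, 0.557, 0.001, -0.008]
ft_force: [-3.6, 1.2, 5.7]
grip_width: 0.0394
grasp_force: 61.0
```

```bash
python3 g.py .5457 .2614 .031 -22.1
```

```text
d [ 0.8  0.6 -0.6] twist -0.15 pos [0.5448 0.2609 0.0304] zaxis [-0.0063  0.0147 -0.9999] [-3.63  1.24  5.7 ] [ 0.438  0.594 -0.005  0.971  0.016  2.398]
```

Gripped at 39.4 mm, so I lift clear.

Emit:
{"api": "carry_out", "payload": {
  "plan": [
    {"dx": 0, "dy": 0, "dz": -5, "twist": 0, "fingers": 1},
    {"dx": 0, "dy": 0, "dz": -15, "twist": 0, "fingers": 1},
    {"dx": 0, "dy": 0, "dz": -30, "twist": 0, "fingers": 1},
    {"dx": 0, "dy": 0, "dz": -48, "twist": 0, "fingers": 1},
    {"dx": 0, "dy": 0, "dz": -68, "twist": 0, "fingers": 1}
  ]
}}

```text
clock: 10.55
eef_pos: [0.5458, 0.259, 0.0986]
tool_rot: [0.83, 0.557, 0.001, -0.007]
ft_force: [0.3, -0.2, -0.5]
grip_width: 0.0393
grasp_force: 60.5
```

Emit:
{"api": "carry_out", "payload": {
  "plan": [
    {"dx": 0, "dy": 0, "dz": -22, "twist": 0, "fingers": 1},
    {"dx": 0, "dy": 0, "dz": -46, "twist": 0, "fingers": 1},
    {"dx": 0, "dy": 0, "dz": -70, "twist": 0, "fingers": 1},
    {"dx": 0, "dy": 0, "dz": -94, "twist": 0, "fingers": 1},
    {"dx": 0, "dy": 0, "dz": -118, "twist": 0, "fingers": 1}
  ]
}}

```text
clock: 10.97
eef_pos: [0.5468, 0.2575, 0.218]
tool_rot: [0.831, 0.557, 0.002, -0.007]
ft_force: [-0.4, -0.5, -0.8]
grip_width: 0.0391
grasp_force: 60.5
```

Emit:
{"api": "carry_out", "payload": {
  "plan": [
    {"dx": 0, "dy": 0, "dz": -14, "twist": 0, "fingers": 1},
    {"dx": 0, "dy": 0, "dz": -24, "twist": 0, "fingers": 1},
    {"dx": 0, "dy": 0, "dz": -24, "twist": 0, "fingers": 1},
    {"dx": 0, "dy": 0, "dz": -24, "twist": 0, "fingers": 1},
    {"dx": 0, "dy": 0, "dz": -24, "twist": 0, "fingers": 1}
  ]
}}

```text
clock: 11.38
eef_pos: [0.546, 0.2572, 0.2387]
tool_rot: [0.83, 0.557, 0.0, -0.008]
ft_force: [-0.2, 0.4, -1.4]
grip_width: 0.0389
grasp_force: 60.6
```

```bash
python3 g.py .5436 -.1938 .235 -11.6
```

```text
d [-418.2  168.8   -2.1] twist -10.68 pos [0.546  0.2572 0.2387] zaxis [-0.0077  0.0129 -0.9999] [-0.16  0.42 -1.38] [0.433 0.451 0.325 1.446 0.015 2.392]
```

Emit:
{"api": "carry_out", "payload": {
  "plan": [
    {"dx": -16, "dy": 6, "dz": 0, "twist": 0, "fingers": 1},
    {"dx": -37, "dy": 15, "dz": 0, "twist": 0, "fingers": 1},
    {"dx": -59, "dy": 24, "dz": -1, "twist": 0, "fingers": 1},
    {"dx": -81, "dy": 33, "dz": -1, "twist": 0, "fingers": 1},
    {"dx": -103, "dy": 42, "dz": -1, "twist": 0, "fingers": 1}
  ]
}}

```text
clock: 11.8
eef_pos: [0.5453, 0.1452, 0.2376]
tool_rot: [0.83, 0.557, -0.0, -0.008]
ft_force: [-0.4, -0.6, -0.3]
grip_width: 0.0393
grasp_force: 60.5
```

Emit:
{"api": "carry_out", "payload": {
  "plan": [
    {"dx": -22, "dy": 9, "dz": 0, "twist": 0, "fingers": 1},
    {"dx": -44, "dy": 18, "dz": 0, "twist": 0, "fingers": 1},
    {"dx": -66, "dy": 27, "dz": -1, "twist": 0, "fingers": 1},
    {"dx": -88, "dy": 36, "dz": -1, "twist": 0, "fingers": 1},
    {"dx": -110, "dy": 45, "dz": -1, "twist": 0, "fingers": 1}
  ]
}}

```text
clock: 12.22
eef_pos: [0.5452, 0.0263, 0.2371]
tool_rot: [0.83, 0.557, 0.0, -0.008]
ft_force: [0.5, 0.2, -1.0]
grip_width: 0.0392
grasp_force: 60.5
```

```bash
python3 g.py .5443 -.1927 .235 -11.6
```

```text
d [-203.1   82.2   -0.9] twist -10.66 pos [0.5452 0.0263 0.2371] zaxis [-0.0088  0.0139 -0.9999] [ 0.5   0.16 -0.95] [0.04  0.337 0.151 1.394 0.014 2.   ]
```

Emit:
{"api": "carry_out", "payload": {
  "plan": [
    {"dx": -22, "dy": 9, "dz": -1, "twist": 0, "fingers": 1},
    {"dx": -44, "dy": 18, "dz": -1, "twist": 0, "fingers": 1},
    {"dx": -66, "dy": 27, "dz": -1, "twist": 0, "fingers": 1},
    {"dx": -88, "dy": 36, "dz": -1, "twist": 0, "fingers": 1},
    {"dx": -110, "dy": 45, "dz": -1, "twist": 0, "fingers": 1}
  ]
}}

```text
clock: 12.63
eef_pos: [0.5451, -0.0924, 0.2364]
tool_rot: [0.83, 0.557, 0.0, -0.009]
ft_force: [0.5, 0.1, -0.9]
grip_width: 0.0398
grasp_force: 60.5
```

Emit:
{"api": "carry_out", "payload": {
  "plan": [
    {"dx": -22, "dy": 9, "dz": 0, "twist": 0, "fingers": 1},
    {"dx": -44, "dy": 18, "dz": 0, "twist": -3, "fingers": 1},
    {"dx": -66, "dy": 27, "dz": 0, "twist": -6, "fingers": 1},
    {"dx": -85, "dy": 35, "dz": 0, "twist": -9, "fingers": 1},
    {"dx": -93, "dy": 37, "dz": 0, "twist": -10.7, "fingers": 1}
  ]
}}

```text
clock: 13.05
eef_pos: [0.5443, -0.194, 0.2346]
tool_rot: [0.775, 0.632, 0.001, -0.008]
ft_force: [1.0, -0.0, -0.9]
grip_width: 0.0394
grasp_force: 60.5
```

Emit:
{"api": "carry_out", "payload": {
  "plan": [
    {"dx": 0, "dy": 0, "dz": 0, "twist": 0, "fingers": 1},
    {"dx": 0, "dy": 0, "dz": 0, "twist": 0, "fingers": 1},
    {"dx": 0, "dy": 0, "dz": 0, "twist": 0, "fingers": 1},
    {"dx": 0, "dy": 0, "dz": 0, "twist": 0, "fingers": 1},
    {"dx": 0, "dy": 0, "dz": 0, "twist": 0, "fingers": 1}
  ]
}}

```text
clock: 13.47
eef_pos: [0.5452, -0.1904, 0.2367]
tool_rot: [0.774, 0.633, 0.002, -0.007]
ft_force: [-0.3, -0.0, -0.9]
grip_width: 0.0393
grasp_force: 60.5
```

```bash
python3 g.py .5443 -.1927 .123 -11.6; python3 - <<'E'
from h import *
s=shot('scene','s5.png');t=shot('top','t5.png')
a=cv2.imread('pics/s5.png')[90:260,160:310];b=cv2.imread('pics/t5.png')[130:215,350:425]
cv2.imwrite('pics/c5.png',np.hstack([cv2.resize(a,(450,510),interpolation=cv2.INTER_CUBIC),cv2.resize(b,(350,510)[:1]+(510,),interpolation=cv2.INTER_CUBIC)]))
E
```

```text
d [ -3.9   0.5 113.6] twist 0.1 pos [ 0.5452 -0.1904  0.2367] zaxis [-0.006   0.0143 -0.9999] [-0.26 -0.02 -0.85] [-0.342  0.404  0.248  1.426  0.011  1.43 ]
```

View pics/c5.png

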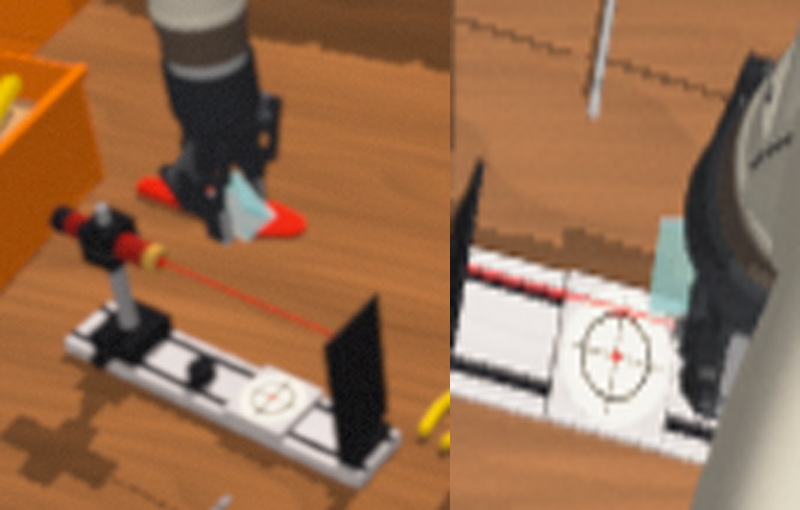

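The prism is held level (crop 245,210) above the rig, its upright face towards the laser. I lower it into the beam.

Emit:
{"api": "carry_out", "payload": {
  "plan": [
    {"dx": -4, "dy": 0.5, "dz": 12, "twist": 0, "fingers": 1},
    {"dx": -4, "dy": 0.5, "dz": 30, "twist": 0, "fingers": 1},
    {"dx": -4, "dy": 0.5, "dz": 48, "twist": 0, "fingers": 1},
    {"dx": -4, "dy": 0.5, "dz": 64, "twist": 0, "fingers": 1},
    {"dx": -4, "dy": 0.5, "dz": 78, "twist": 0, "fingers": 1}
  ]
}}

```text
clock: 13.98
eef_pos: [0.5442, -0.1937, 0.1577]
tool_rot: [0.775, 0.632, 0.002, -0.008]
ft_force: [-0.1, 0.1, -0.5]
grip_width: 0.0393
grasp_force: 60.5
```

Emit:
{"api": "carry_out", "payload": {
  "plan": [
    {"dx": 0, "dy": 0, "dz": 12, "twist": 0, "fingers": 1},
    {"dx": 0, "dy": 0, "dz": 22, "twist": 0, "fingers": 1},
    {"dx": 0, "dy": 0, "dz": 30, "twist": 0, "fingers": 1},
    {"dx": 0, "dy": 0, "dz": 35, "twist": 0, "fingers": 1},
    {"dx": 0, "dy": 0, "dz": 35, "twist": 0, "fingers": 1}
  ]
}}

```text
clock: 14.4
eef_pos: [0.5437, -0.1935, 0.1227]
tool_rot: [0.775, 0.632, 0.002, -0.008]
ft_force: [-0.3, 0.4, 0.6]
grip_width: 0.0394
grasp_force: 60.5
```

Emit:
{"api": "carry_out", "payload": {
  "plan": [
    {"dx": 0, "dy": 0, "dz": 0, "twist": 0, "fingers": 1},
    {"dx": 0, "dy": 0, "dz": 0, "twist": 0, "fingers": 1},
    {"dx": 0, "dy": 0, "dz": 0, "twist": 0, "fingers": 1},
    {"dx": 0, "dy": 0, "dz": 0, "twist": 0, "fingers": 1},
    {"dx": 0, "dy": 0, "dz": 0, "twist": 0, "fingers": 1}
  ]
}}

```text
clock: 14.82
eef_pos: [0.5445, -0.194, 0.1243]
tool_rot: [0.775, 0.632, 0.003, -0.007]
ft_force: [-0.4, 0.2, -0.2]
grip_width: 0.0391
grasp_force: 60.5
```

```bash
python3 g.py .5443 -.1927 .123 -11.6; python3 - <<'E'
from h import *
s=shot('scene','s6.png');t=shot('top','t6.png')
a=cv2.imread('pics/s6.png')[150:215,205:285];b=cv2.imread('pics/t6.png')[150:205,350:405]
cv2.imwrite('pics/c6.png',np.hstack([cv2.resize(a,None,fx=5,fy=8,interpolation=cv2.INTER_CUBIC)[:440],cv2.resize(b,(385,440),interpolation=cv2.INTER_CUBIC)]))
# expected pixels of model at goal
A=np.array([.5455,-.187,.15]);y=np.radians(-11.6);ex=np.array([np.cos(y),np.sin(y),0]);ey=np.array([-ex[1],ex[0],0]);z=np.array([0,0,1])
K=[A+u*.02*ex+v*.018*ey+w*z for u in(1,-1) for v,w in((-1,-.018),(-1,.018),(1,-.018))]+[A]
ps,pt=proj(s,K),proj(t,K)
print('scene px',ps.round(1).tolist(),'crop',((ps-[205,150]+.5)*[5,8]).round(0).tolist());print('top px',pt.round(1).tolist(),'crop',((pt-[350,150]+.5)*[7,8]+[400,0]).round(0).tolist())
E
```

```text
d [ 1.2 -0.5  1.3] twist 0.03 pos [ 0.5445 -0.194   0.1243] zaxis [-0.0047  0.0138 -0.9999] [-0.36  0.21 -0.2 ] [-0.348  0.465  0.044  1.159  0.011  1.425]
scene px [[236.0, 197.4], [234.2, 187.5], [246.4, 201.9], [245.0, 189.1], [243.4, 179.2], [255.3, 193.4], [244.9, 190.5]] crop [[158.0, 383.0], [149.0, 304.0], [209.0, 419.0], [203.0, 316.0], [195.0, 238.0], [254.0, 351.0], [202.0, 328.0]]
top px [[400.8, 177.9], [403.8, 175.7], [387.1, 175.0], [397.9, 193.0], [400.9, 191.3], [384.1, 190.1], [393.9, 183.0]] crop [[759.0, 227.0], [780.0, 209.0], [663.0, 204.0], [739.0, 348.0], [760.0, 334.0], [642.0, 325.0], [710.0, 268.0]]
```

View pics/c6.png

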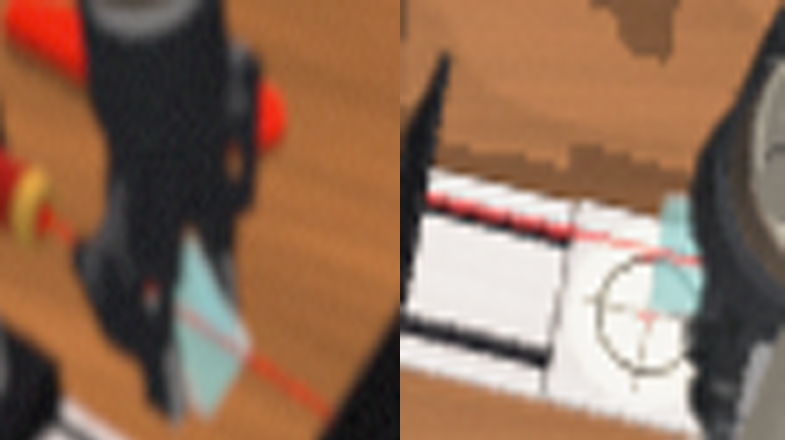

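The prism corners lie within about 1 px of the expected pixels in both views: scene crop (190,237), (207,418) and (250,347), with the beam through the middle of the slope at (198,326). The views and the tool pose agree on a correction of 1–1.5 mm.

Emit:
{"api": "carry_out", "payload": {
  "plan": [
    {"dx": 0.7, "dy": -0.4, "dz": 0.5, "twist": 0, "fingers": 1},
    {"dx": 1.5, "dy": -0.8, "dz": 1, "twist": 0, "fingers": 1},
    {"dx": 1.5, "dy": -0.8, "dz": 1, "twist": 0, "fingers": 1},
    {"dx": 1.5, "dy": -0.8, "dz": 1, "twist": 0, "fingers": 1},
    {"dx": 1.5, "dy": -0.8, "dz": 1, "twist": 0, "fingers": 1}
  ]
}}

```text
clock: 15.33
eef_pos: [0.5437, -0.1921, 0.1227]
tool_rot: [0.775, 0.632, 0.002, -0.007]
ft_force: [-0.4, -0.2, -0.7]
grip_width: 0.0391
grasp_force: 60.5
```

Emit:
{"api": "carry_out", "payload": {
  "plan": [
    {"dx": 0, "dy": 0, "dz": 0, "twist": 0, "fingers": 1},
    {"dx": 0, "dy": 0, "dz": 0, "twist": 0, "fingers": 1},
    {"dx": 0, "dy": 0, "dz": 0, "twist": 0, "fingers": 1},
    {"dx": 0, "dy": 0, "dz": 0, "twist": 0, "fingers": 1},
    {"dx": 0, "dy": 0, "dz": 0, "twist": 0, "fingers": 1}
  ]
}}

```text
clock: 15.75
eef_pos: [0.5437, -0.1922, 0.1228]
tool_rot: [0.775, 0.632, 0.002, -0.007]
ft_force: [-1.0, 0.2, -0.7]
grip_width: 0.0397
grasp_force: 60.5
```

```bash
python3 g.py .5443 -.1927 .123 -11.6; python3 - <<'E'
from h import *
# rig yaw cross-check: scene view, glass mask corners before handing in
t=shot('top','t7.png');s=shot('scene','s7.png')
for c,roi in((t,(165,195,380,402)),(s,(172,210,225,262))):
    h=cv2.cvtColor(c['image'],cv2.COLOR_RGB2HSV);y0,y1,x0,x1=roi
    m=((h[...,0]>70)&(h[...,0]<105)&(h[...,1]>35)&(h[...,2]>110)).astype(np.uint8)[y0:y1,x0:x1]
    q=cv2.findNonZero(m);print(len(q),cv2.approxPolyDP(cv2.convexHull(q),1.2,True).reshape(-1,2).__add__([x0,y0]).tolist())
A=np.array([.5455,-.187,.15]);y=np.radians(-11.6);ex=np.array([np.cos(y),np.sin(y),0]);ey=np.array([-ex[1],ex[0],0]);z=np.array([0,0,1])
K=[A+u*.02*ex+v*.018*ey+w*z for u in(1,-1) for v,w in((-1,-.018),(-1,.018),(1,-.018))]
print(proj(t,K).round(1).tolist(),proj(s,K).round(1).tolist())
E
```

```text
d [-0.4  0.7 -0.2] twist 0.03 pos [ 0.5437 -0.1922  0.1228] zaxis [-0.0056  0.0141 -0.9999] [-0.99  0.16 -0.65] [-0.346  0.464  0.039  1.156  0.011  1.427]
54 [[391, 188], [386, 187], [388, 176], [390, 177], [392, 184]]
101 [[248, 199], [241, 193], [242, 182], [247, 184], [251, 190], [251, 196]]
[[400.8, 177.9], [403.8, 175.7], [387.1, 175.0], [397.9, 193.0], [400.9, 191.3], [384.1, 190.1]] [[236.0, 197.4], [234.2, 187.5], [246.4, 201.9], [245.0, 189.1], [243.4, 179.2], [255.3, 193.4]]
```

```bash
python3 -c "
from h import *
print(job_done())"
```

```text
the job is handed in; nothing more can be done
None
```

Both flaps are folded well back, and the prism, gripped only by its frosted ends, is held level in the beam above the target mark, within about 1–2 mm by the cameras; the job is handed in, with no verdict returned.

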